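Open the spice safe on the tasting table

ROBOT

A 6-joint arm with a two-finger parallel gripper is mounted at the origin on the work surface. World frame = base frame: x ahead of the robot, y to its left, z up, the work surface at z = 0. Lengths are in m, angles in degrees, forces in N, time in s.
With the tool pointing down it reaches from about 0.25 to 0.725 m from the base axis. Payload 9.7 kg.
Tool frame: the origin (TCP) lies midway between the tips of the shut fingers; the grasp point (between the pads) lies 19 mm behind it; z points along the fingers, y is the line along which they close (so a half turn about z gives the same grasp; the last joint's range is limited). The gripper opens to 85 mm and grips with 20 to 120 N. Pads are 22 mm wide; open, the fingers measure 114 mm over their backs; the gripper's body (76 mm by 85 mm) begins 54 mm behind the grasp point. The pads swing forward as they close: fully open they stand 13 mm farther back than shut.
Start: joints at [65.718, 4.979, 10.078, 95.1, 0, 90], TCP at [0.226, 0.501, 0.231] pointing down, gripper open.
Joint ranges: [-179.16, 179.16], [-48.56, 103.87], [-65.8, 70.77], [-126.05, 130.52], [-82.76, 87.17], [-180, 180]. Speed limits (degrees/s): [127.2, 127.2, 147.25, 180, 180, 180].

INTERFACE

Orientations are given as [roll, pitch, yaw] about the fixed x, y, z axes, in that order (R = Rz(yaw) Ry(pitch) Rx(roll)).
In Python, from workcell import bot gives the robot as it stands. The module is installed in compiled form; this text tells all that it offers.
- The arm moves only by the tool send_rows, never from a script. Its argument "moves" is one flat list of numbers, 7 for each row, row after row: the shift along the world's x, y, z normalised to -1 to 1, where 1 is 0.025 m, then the turn, a rotation vector about the world's x, y, z normalised to -1 to 1, where 1 is 0.15 rad, then the closure, from -1 (fully open) to 1 (shut), so that 0 is half open. A call has 1 to 8 rows; each row shifts and turns the commanded pose from where the row before left it; what a row does not reach is not made up. A row lasts 1/8 s, in which the tool goes at most 62.5 mm and 10.7 degrees, less where a joint would pass 70% of its speed; a pose out of reach is approached as far as the arm can. A call with a number of a shift or a turn outside -1 to 1 is refused whole. A call with a gripper value outside its range is refused whole. The fingers move at their own pace and stop on an object; "squeeze" is the grip in N (left out, the last holds). Time passes only in rows, so rows that do not move let the fingers close. It gives the time, the measured TCP pose, the force, the opening and the grip force at its end, in the units of the state.
- bot.get_obs(): the state, without advancing time (a new reading comes with each control period).
- bot.camera(name): name is "scene" or "side" or "wrist"; returns a dict with "color" (420x560x3 uint8, red, green, blue), "camera_matrix" (3x3 intrinsics, pixels), "R" (3x3) and "t" (3): a world point X has camera coordinates R X + t. Camera axes: x right, y down, z forward; pixel columns grow to the right and rows downward; lengths in m; the calibration is good to about 2 mm. A picture is of the moment at which its call begins. There is no depth.
- bot.job_done(): hands the job in; it is judged then, once.
Trained networks look in the newest picture that a camera, given by its name, has taken for a name from the list of things; names that differ only in an ending like _2 or _b are one class to them, and where a whole thing is asked for, a point or a joint stands for the part that bears it (a point fixed in the world has none). Each returns a list of dicts, best first, with "p" (0 to 1); they miss things now and then, are a little off and sometimes report something else, mostly with a low value. They report only what shows in the picture. A call takes as long as a camera call.
- bot.boxes_of(camera, query): "extent" ([left, top, right, bottom] in pixels, round what is visible of it).
- bot.trace(camera, query): "region" (420x560 bool, what is visible of it) and "extent" ([left, top, right, bottom] in pixels, round what is visible of it).
- bot.landmark_of(camera, query): "pixel" ([column, row] in pixels: a listed point, or the origin of a listed thing).
The state is a dict: "time": time; "q": joint angles; "qd": joint speeds; "joint_efforts": joint torques, N m; "ee_pos": TCP position; "tcp_rot": TCP orientation; "wrist_force": force on the tool from outside, world axes, zero at the start; "torque": the same for the moment, N m; "opening": finger opening in m; "grasp_force": force on a finger pad.
Only numpy, scipy, OpenCV 4.12 (cv2) and the standard library are available. Lean on these libraries where they do the work, as an engineer would, in place of code of your own. Each camera call takes 0.05 s, during which the arm holds its last target. There are 200 camera calls.

TASK

Open the spice safe: turn its dial left (anticlockwise) to 15, the red mark, then right to 10 on the other side, the blue mark, overshooting neither, then slowly left again until you feel the bolt drop in and stop the dial somewhere near zero; never force the dial once it has stopped. Then let go of the dial and slide the lid all the way open by its red grip, away from the robot. Leave the other things on the table, and the small jar on the safe, where they are.

Things in the scene. Friction and masses are not known exactly. Their poses are not given: they have to be found in the camera images.
- safe: the spice safe, a grey steel box fixed to the table, 220 (its x) x 300 (its y) x 90 mm high; origin at the centre of its underside; x points away from the robot at yaw 0, y to the left, z up. Dial axis at x -20, y +85 mm. The sliding lid is on the -y half of its top, between 9 mm high rails along x at y -4 and -146 mm
- dial_base: black round scale plate, 98 mm across, 3 mm thick, fixed on the safe's top (does not turn), axes as the safe's; origin on the dial axis at the height of the safe's top (90 mm). A mark each 5 numbers, 100 numbers to a turn (0.0628 rad each): long white mark 0 at the safe's +x, red mark at 15 to the left (anticlockwise), blue mark at 10 to the right
- dial (a joint): angle of the dial in rad from mark 0, growing anticlockwise seen from above (left), range -1.5 to 1.5: 15 left (red) = 0.942, 10 right (blue) = -0.628. Turning it takes about 0.05 to 0.15 N m; it stays where it is left, so it may be let go and gripped again
- dial_grip (a point): middle of the dial's black grip bar, on the dial axis, 123 mm above the table (bar 44 mm long, 14 mm thick, from 101 to 135 mm above the table, on a steel disc 60 mm across with its face 101 mm up); x runs along the bar to the pointer (red line on the disc, white on the bar) and turns with the dial
- lid (a joint): travel of the aluminium sliding lid in m: 0 closed, 0.095 fully open, along the safe's +x; friction about 3 N. Held shut by the lock (3 mm of play) until the bolt has dropped in; the lid stays where it is left
- lid_grip (a point): the middle of the lid's red upright grip, 112 mm above the table (grip 12 mm thick along the safe's x, 50 mm wide along its y, 30 mm tall with its top at 124.5 mm); it moves with the lid, axes as the safe's. Closed it lies at x -45, y -75 mm in the safe's frame
- lockcase: the lock, out of sight under the dial; origin on the dial axis at table height. Both numbers must be met within 1.5 (0.09 rad). On the last turn left a spring bolt drops in somewhere from 3 before 0 to 7 past it (unseen, differs) and stops the dial, play under 0.1 rad. Over 0.55 N m there breaks it: turn slowly, stop at a rise of 0.15 to 0.3 N m. No stop by 8 left: go right to 20, begin again
- squeeze: yellow squeeze bottle, 56 mm across, 160 mm tall; a bystander, to be left alone; origin at its underside
- bowl: white bowl, 140 mm across, 60 mm high; a bystander, to be left alone; origin at its underside
- cup: blue mug, 76 mm across, 85 mm high; a bystander, to be left alone; origin at its underside
- spatula: spatula 200 mm long, lying on the table; a bystander, to be left alone; origin at its underside
- tub: clear plastic tub 200 x 150 x 100 mm; a bystander, to be left alone; origin at its underside
- spice: small amber jar with a brass cap, 38 mm across, 42 mm high, standing on the far left corner of the safe's top; a bystander, to be left alone; origin at its underside

How it is judged:
By the outcome, as a careful person would: the job done as asked, in the order asked, and still so for the second after the job is handed in, with the robot touching nothing.
It also fails if it takes over 69 s, if anything falls off the work surface, if the arm or the gripper's body presses on something with over 40 N, if the wrist force passes 120 N, or if a joint passes its speed limit or range.

## Working session

There is one attempt and no reset: what is moved stays moved. The work goes in short steps, Python scripts to look and compute and a tool call to move; the robot and the scene stay as the last step left them, time stands still between calls to the robot, and variables do not carry over. Pictures are saved under pics/ and viewed, at most 10 in all, crops included, and the job is handed in when it is done.

Besides the shell and the picture viewer there is one more tool, called after "Request:" as name(argument=value, ...) on one line, values as JSON. send_rows: Moves the arm, as the interface text tells. Its arguments: {"type":"object","properties":{"moves":{"type":"array"},"squeeze":{"type":"number"}},"required":["moves"]}

```bash
mkdir -p pics; cat > h.py <<'E'
import numpy as np, cv2
from workcell import bot
def ray(c,px):
    K,R,t=map(np.array,(c["camera_matrix"],c["R"],c["t"]))
    d=R.T@np.linalg.solve(K,[px[0],px[1],1.]); return -R.T@t.ravel(), d
def onz(c,px,z):
    o,d=ray(c,px); return o+d*(z-o[2])/d[2]
def proj(c,X):
    K,R,t=map(np.array,(c["camera_matrix"],c["R"],c["t"]))
    p=K@(R@np.array(X)+t.ravel()); return p[:2]/p[2]
E
python3 - <<'E'
from h import *
np.set_printoptions(precision=4,suppress=True)
Z=dict(safe=0,dial_base=.09,dial_grip=.123,lid_grip=.112,spice=.09)
ims=[]
for n in ("scene","side"):
    c=bot.camera(n); ims.append(c["color"][:,:,::-1])
    cv2.imwrite(f"pics/{n}0.png",c["color"][:,:,::-1])
    for q,z in Z.items():
        for r in bot.landmark_of(n,q)[:1]: print(n,q,round(r["p"],2),np.array(r["pixel"]),onz(c,r["pixel"],z))
o=bot.get_obs(); print(o)
E
```

```text
scene safe 0.75 [300.5 227.7] [0.5341 0.0802 0.    ]
scene dial_base 0.57 [331.5 195.6] [0.5264 0.1686 0.09  ]
scene dial_grip 0.78 [334.5 187.1] [0.5277 0.1725 0.123 ]
scene lid_grip 0.93 [273.8 193.2] [0.4814 0.0211 0.112 ]
scene spice 0.64 [363.3 224.4] [0.642  0.1993 0.09  ]
side safe 0.79 [247.9 230.3] [0.5366 0.0803 0.    ]
side dial_base 0.72 [219.7 206.1] [0.5333 0.1694 0.09  ]
side dial_grip 0.58 [221.2 197.1] [0.5363 0.1636 0.123 ]
side lid_grip 0.85 [267.1 209.9] [0.5012 0.0125 0.112 ]
{'time': 0.6, 'q': array([65.7207,  4.9771, 10.0784, 95.0987, -0.0007, 90.0002]), 'qd': array([ 0.0249,  0.0354,  0.0187, -0.109 ,  0.1347,  0.0399]), 'joint_efforts': array([ -0.0005, -51.982 ,  46.4692,   0.0011,   0.0001,  -0.    ]), 'ee_pos': array([0.2262, 0.5014, 0.2313]), 'tcp_rot': array([179.9974,   0.0007, 155.7205]), 'wrist_force': array([-0.4817, -0.3816,  0.8104]), 'torque': array([0.0002, 0.0332, 0.0031]), 'grasp_force': 0.0, 'opening': 0.08544525358493975}
```

View pics/scene0.png

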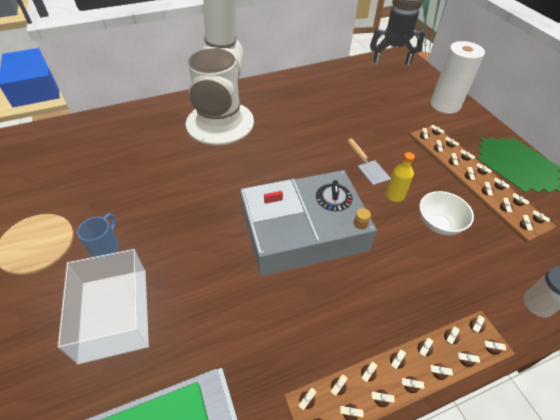

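View pics/side0.png

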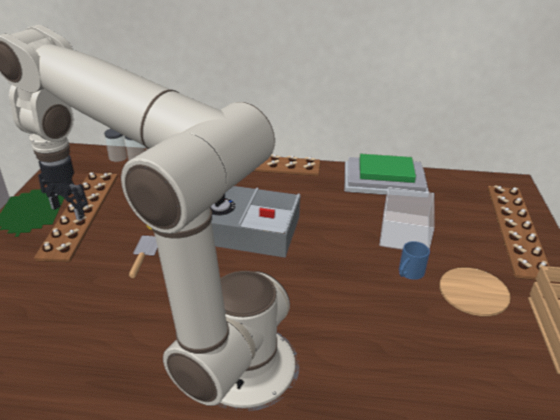

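The scene shows the safe at about pixel (305,220): dial at (334,195), red lid grip at (273,197), jar at (363,217). The bottle, at (400,180), is beside the dial. In the side view the arm hides part of the dial. I'm moving above the safe for a wrist view.

Request:
send_rows(moves=[0.7,-0.9,0.4,0,0,0,-1,0.7,-0.9,0.4,0,0,0,-1,0.7,-0.9,0.4,0,0,0,-1,0.7,-0.9,0.4,0,0,0,-1,0.7,-0.9,0.4,0,0,0,-1,0.7,-0.9,0.4,0,0,0,-1,0.7,-0.9,0.2,0,0,0,-1,0.7,-0.9,0.2,0,0,0,-1])

```text
time: 1.6
ee_pos: [0.3667, 0.3206, 0.3016]
tcp_rot: [180.0, 0.0, 155.7]
wrist_force: [-0.3, 1.1, -0.1]
opening: 0.0853
grasp_force: 0.0
```

Request:
send_rows(moves=[0.7,-0.9,0.2,0,0,0.4,-1,0.7,-0.9,0.2,0,0,0.4,-1,0.7,-0.9,0.2,0,0,0.4,-1,0.7,-0.9,0.2,0,0,0.4,-1,0.7,-0.9,0,0,0,0.4,-1,0.3,-0.9,0,0,0,0,-1,0,0,0,0,0,0,-1,0,0,0,0,0,0,-1])

```text
time: 2.6
ee_pos: [0.461, 0.1867, 0.3213]
tcp_rot: [180.0, 0.0, 172.9]
wrist_force: [-0.3, -0.9, 0.1]
opening: 0.0854
grasp_force: 0.0
```

```bash
python3 - <<'E'
from h import *
np.set_printoptions(precision=4,suppress=True)
Z=dict(safe=0,dial_base=.09,dial_grip=.123,lid_grip=.112,spice=.09)
for n in ("wrist","scene"):
    c=bot.camera(n); cv2.imwrite(f"pics/{n}1.png",c["color"][:,:,::-1])
    for q,z in Z.items():
        for r in bot.landmark_of(n,q)[:1]: print(n,q,round(r["p"],2),np.array(r["pixel"]),onz(c,r["pixel"],z))
o=bot.get_obs(); print(o["time"],o["ee_pos"],o["tcp_rot"],o["q"])
E
```

```text
wrist safe 0.7 [210.5 224.7] [0.5454 0.078  0.    ]
wrist dial_base 0.7 [274.5 231.7] [0.5298 0.1692 0.09  ]
wrist dial_grip 0.7 [275.4 245.4] [0.5314 0.1705 0.123 ]
wrist lid_grip 0.65 [119.4 219.6] [0.4879 0.0152 0.112 ]
wrist spice 0.71 [303.1 309.8] [0.6332 0.1899 0.09  ]
scene safe 0.9 [303.6 229.8] [ 0.5438  0.0853 -0.    ]
scene dial_base 0.68 [329.4 199.1] [0.5355 0.1578 0.09  ]
scene dial_grip 0.71 [109.6 309.9] [ 0.6669 -0.4065  0.123 ]
scene lid_grip 0.71 [273.8 194.5] [0.4856 0.0194 0.112 ]
scene spice 0.65 [361.8 222.3] [0.6348 0.1991 0.09  ]
3.2 [0.4612 0.1864 0.3213] [-179.9991    0.0012  172.9102] [ 22.0068   0.8312  15.9924 105.1606  -0.0014  29.0966]
```

View pics/wrist1.png

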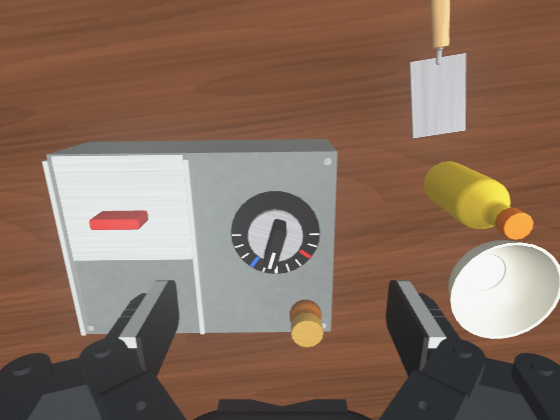

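Wrist view: dial plate centre at about (275,232), pointer (white line) near (272,262), red mark at (306,254), blue at (254,263), lid grip at (119,220), jar at (306,325). I'll rectify it to measure the dial angle and the safe's yaw.

```bash
cat >> h.py <<'E'
def rect(c,x0,y0,w,s,z):  # top view: image up = +x, left = +y ; s m per px
    n=int(w/s); P=np.float32([[x0,y0],[x0,y0-w],[x0-w,y0],[x0-w,y0-w]])
    src=np.float32([proj(c,[*p,z]) for p in P]); dst=np.float32([[0,0],[n,0],[0,n],[n,n]])
    return cv2.warpPerspective(c["color"],cv2.getPerspectiveTransform(src,dst),(n,n),flags=cv2.INTER_CUBIC)
E
python3 - <<'E'
from h import *
np.set_printoptions(precision=4,suppress=True)
c=bot.camera("wrist")
for p in [(337,152),(49,161),(83,334),(331,332)]: print(onz(c,p,.09))
im=rect(c,.59,.23,.12,.0002,.093)
cv2.imwrite("pics/top.png",im[:,:,::-1])
h=cv2.cvtColor(im,cv2.COLOR_RGB2HSV)
ctr=lambda m:(lambda yx:(.59-yx[0].mean()*.0002,.23-yx[1].mean()*.0002,m.sum()))(np.nonzero(m))
print("red",ctr((h[...,1]>150)&((h[...,0]<8)|(h[...,0]>172))&(h[...,2]>120)))
print("blue",ctr((h[...,1]>120)&(abs(h[...,0].astype(int)-108)<12)&(h[...,2]>120)))
r=bot.trace("wrist","dial_base")[0]; cn=max(cv2.findContours(r["region"].astype("uint8"),0,1)[0],key=cv2.contourArea)
e=cv2.fitEllipse(cv2.convexHull(cn)); print(e,onz(c,e[0],.0925))
r=bot.trace("wrist","lid_grip")[0]; print(r["extent"])
E
```

```text
[0.4506 0.2437 0.09  ]
[ 0.4232 -0.0512  0.09  ]
[ 0.6342 -0.0797  0.09  ]
[0.6688 0.2199 0.09  ]
red (np.float64(0.558813875262789), np.float64(0.19942578836720393), np.int64(1427))
blue (np.float64(0.5613543648404575), np.float64(0.14230258880192656), np.int64(1661))
((275.819091796875, 231.79568481445312), (82.0652084350586, 88.46578979492188), 91.95446014404297) [0.5291 0.1705 0.0925]
[53.3, 153.8, 195.6, 261.2]
```

View pics/top.png

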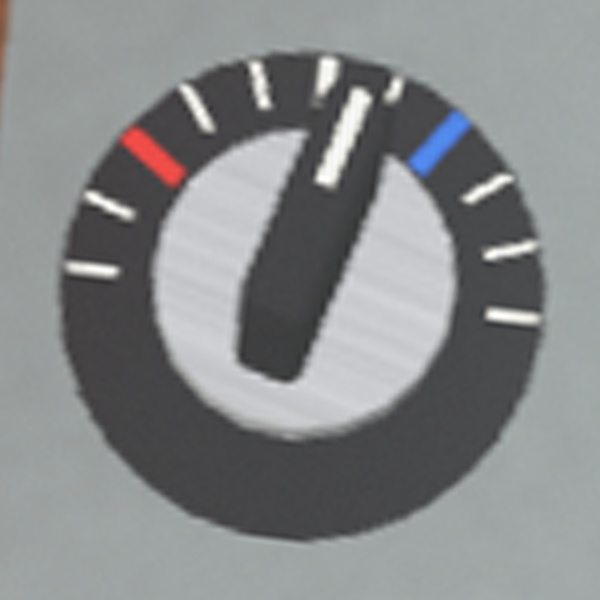

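The ±25 marks give a safe yaw of -6.4° and a dial axis at (0.5313, 0.1695). The red mark and lid grip agree with that. The pointer is at about -12.6°, so the rule is dial = tool yaw - 173.6°. I'm moving over the bar.

Request:
send_rows(moves=[0.35,-0.085,-0.8,0,0,-0.173,0,0.35,-0.085,-0.8,0,0,-0.173,0,0.35,-0.085,-0.8,0,0,-0.173,0,0.35,-0.085,-0.8,0,0,-0.173,0,0.35,-0.085,-0.8,0,0,-0.173,0,0.35,-0.085,-0.8,0,0,-0.173,0,0.35,-0.085,-0.8,0,0,-0.173,0,0.35,-0.085,-0.8,0,0,-0.173,0])

```text
time: 4.35
ee_pos: [0.5315, 0.1692, 0.1605]
tcp_rot: [180.0, 0.0, 160.9]
wrist_force: [0.6, -0.0, 0.7]
opening: 0.0429
grasp_force: 0.0
```

Request:
send_rows(moves=[0,0,0,0,0,0,0,0,0,0,0,0,0,0,0,0,0,0,0,0,0])

```text
time: 4.72
ee_pos: [0.5314, 0.1695, 0.1623]
tcp_rot: [180.0, 0.1, 161.0]
wrist_force: [-0.2, 0.4, -1.1]
opening: 0.0427
grasp_force: 0.0
```

```bash
python3 - <<'E'
from h import *
np.set_printoptions(precision=4,suppress=True)
c=bot.camera("wrist"); im=c["color"][:,:,::-1].copy()
cv2.imwrite("pics/w2.png",im)
o=bot.get_obs(); print({k:o[k] for k in("time","ee_pos","tcp_rot","q","opening","wrist_force","torque")})
E
```

```text
{'time': 4.775, 'ee_pos': array([0.5314, 0.1695, 0.1623]), 'tcp_rot': array([179.9495,   0.0647, 161.0294]), 'q': array([17.6957,  5.0863,  2.5509, 87.3826,  0.0018, 36.6663]), 'opening': 0.043104884039628276, 'wrist_force': array([ 0.0002, -0.915 , -0.665 ]), 'torque': array([-0.0123,  0.0056, -0.0393])}
```

View pics/w2.png

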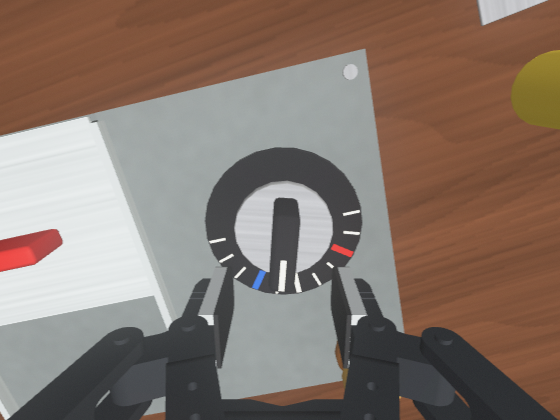

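The bar is upright in the picture at (285,235), midway between the fingertips at (222,270) and (345,270). Lowering, then gripping.

Request:
send_rows(moves=[0,0,-0.72,0,0,0,0,0,0,-0.72,0,0,0,0,0,0,-0.72,0,0,0,0,0,0,0,0,0,0,0.2], squeeze=40)

```text
time: 5.28
ee_pos: [0.53, 0.169, 0.1049]
tcp_rot: [-179.9, -0.2, 161.0]
wrist_force: [-0.3, 0.3, -0.2]
opening: 0.0343
grasp_force: 0.0
```

Request:
send_rows(moves=[0,0,0,0,0,0,1,0,0,0,0,0,0,1,0,0,0,0,0,0,1,0,0,0,0,0,0,1,0,0,0,0,0,0,1])

```text
time: 5.9
ee_pos: [0.5314, 0.1702, 0.1078]
tcp_rot: [179.9, 0.0, 161.0]
wrist_force: [-1.5, 4.6, -2.5]
opening: 0.0132
grasp_force: 44.9
```

```bash
cat > s.py <<'E'
from h import *
np.set_printoptions(precision=4,suppress=True)
o=bot.get_obs(); print({k:o[k] for k in("time","ee_pos","tcp_rot","opening","grasp_force","wrist_force","torque")})
y=o["tcp_rot"][2]%360; print("dial deg",y-173.6,"rad",np.radians(y-173.6))
E
python3 s.py
```

```text
{'time': 5.9, 'ee_pos': array([0.5314, 0.1702, 0.1078]), 'tcp_rot': array([179.9042,   0.0067, 161.0495]), 'opening': 0.013200988697369444, 'grasp_force': 44.864532351493835, 'wrist_force': array([-1.4985,  4.5674, -2.4687]), 'torque': array([0.8717, 0.0217, 0.0217])}
dial deg -12.550499007455471 rad -0.21904753044837832
```

Request:
send_rows(moves=[0,0,0,0,0,0.5,1,0,0,0,0,0,0.7,1,0,0,0,0,0,0.8,1,0,0,0,0,0,0.8,1,0,0,0,0,0,0.8,1,0,0,0,0,0,0.8,1,0,0,0,0,0,0.8,1,0,0,0,0,0,0.7,1])

```text
time: 6.9
ee_pos: [0.5316, 0.1695, 0.1078]
tcp_rot: [-180.0, 0.1, -148.1]
wrist_force: [0.7, 1.8, -3.3]
opening: 0.0132
grasp_force: 44.9
```

Request:
send_rows(moves=[0,0,0,0,0,0.6,1,0,0,0,0,0,0.4,1,0,0,0,0,0,0.3,1,0,0,0,0,0,0.2,1,0,0,0,0,0,0.1,1,0,0,0,0,0,0,1,0,0,0,0,0,0,1])

```text
time: 7.78
ee_pos: [0.5317, 0.1693, 0.1078]
tcp_rot: [-179.9, 0.1, -134.6]
wrist_force: [3.4, -1.2, 1.8]
opening: 0.0129
grasp_force: 45.3
```

```bash
python3 s.py; python3 - <<'E'
from h import *
c=bot.camera("wrist"); cv2.imwrite("pics/w3.png",c["color"][:,:,::-1])
E
```

```text
{'time': 7.775, 'ee_pos': array([0.5317, 0.1693, 0.1078]), 'tcp_rot': array([-179.9461,    0.0626, -134.5568]), 'opening': 0.012935861060019484, 'grasp_force': 45.3350704908371, 'wrist_force': array([ 3.3937, -1.1837,  1.7626]), 'torque': array([-0.1224, -1.0593, -0.0618])}
dial deg 51.843192216695144 rad 0.9048343989256278
```

View pics/w3.png

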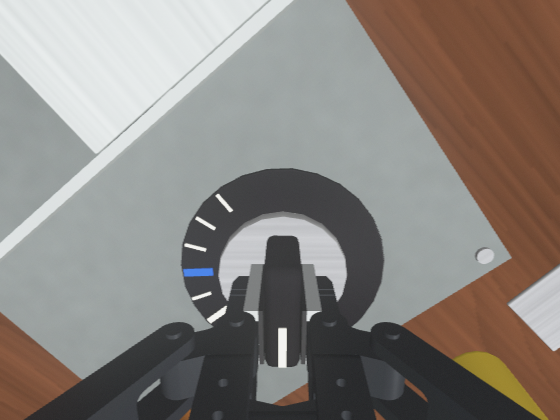

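The white pointer is at (283,345). The blue mark, at (198,272), sits almost square to it, which fits 0.6 of a number short of red. I'll nudge on 1°, then turn right toward blue.

Request:
send_rows(moves=[0,0,0,0,0,0.06,1,0,0,0,0,0,0.06,1,0,0,0,0,0,0,1,0,0,0,0,0,0,1])

```text
time: 8.32
ee_pos: [0.5317, 0.1694, 0.1078]
tcp_rot: [-179.9, 0.1, -133.5]
wrist_force: [6.0, -0.6, 3.8]
opening: 0.0134
grasp_force: 45.8
```

Request:
send_rows(moves=[0,0,0,0,0,-0.5,1,0,0,0,0,0,-0.7,1,0,0,0,0,0,-0.8,1,0,0,0,0,0,-0.8,1,0,0,0,0,0,-0.8,1,0,0,0,0,0,-0.8,1,0,0,0,0,0,-0.8,1,0,0,0,0,0,-0.8,1])

```text
time: 9.32
ee_pos: [0.5313, 0.17, 0.1078]
tcp_rot: [179.9, 0.0, 174.8]
wrist_force: [3.3, 3.5, 3.7]
opening: 0.0133
grasp_force: 45.8
```

Request:
send_rows(moves=[0,0,0,0,0,-0.8,1,0,0,0,0,0,-0.8,1,0,0,0,0,0,-0.8,1,0,0,0,0,0,-0.6,1,0,0,0,0,0,-0.4,1,0,0,0,0,0,-0.3,1,0,0,0,0,0,-0.2,1,0,0,0,0,0,-0.1,1])

```text
time: 10.32
ee_pos: [0.5314, 0.1705, 0.1078]
tcp_rot: [179.9, -0.0, 140.6]
wrist_force: [4.7, 5.2, 4.1]
opening: 0.0133
grasp_force: 45.7
```

Request:
send_rows(moves=[0,0,0,0,0,0,1,0,0,0,0,0,0,1])

```text
time: 10.58
ee_pos: [0.5314, 0.1705, 0.1078]
tcp_rot: [179.9, -0.0, 140.6]
wrist_force: [3.9, 5.2, 4.2]
opening: 0.0131
grasp_force: 45.8
```

```bash
python3 s.py; python3 - <<'E'
from h import *
c=bot.camera("wrist"); cv2.imwrite("pics/w4.png",c["color"][:,:,::-1])
E
```

```text
{'time': 10.575, 'ee_pos': array([0.5314, 0.1705, 0.1078]), 'tcp_rot': array([179.8671,  -0.046 , 140.6295]), 'opening': 0.013084704979375706, 'grasp_force': 45.75401723384857, 'wrist_force': array([3.9365, 5.2366, 4.1653]), 'torque': array([ 1.0598, -0.98  ,  0.0247])}
dial deg -32.97054270635297 rad -0.5754445263952613
```

View pics/w4.png

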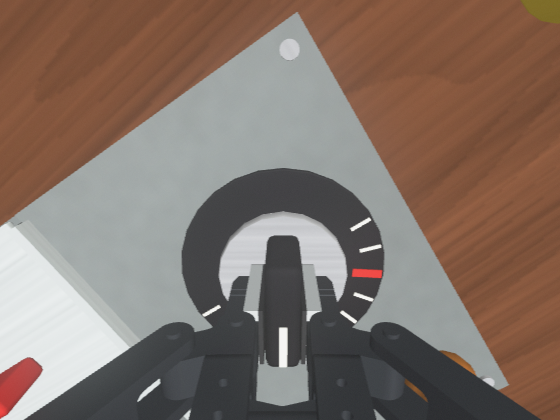

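Red now sits at (366,273), the mirror image of where blue was before, so the dial is about 0.85 of a number short of blue. I'll nudge right 2°, then lower the grip to 20 N.

Request:
send_rows(moves=[0,0,0,0,0,-0.12,1,0,0,0,0,0,-0.11,1,0,0,0,0,0,0,1,0,0,0,0,0,0,1])

```text
time: 11.12
ee_pos: [0.5314, 0.1705, 0.1078]
tcp_rot: [179.9, -0.1, 138.7]
wrist_force: [5.2, 6.9, 3.5]
opening: 0.0132
grasp_force: 45.7
```

```bash
python3 s.py|tail -1; cat > t.py <<'E'
from h import *
T=[];Y=[]
for i in range(3):
    if i: bot.camera("wrist")
    o=bot.get_obs(); T.append(o["torque"][2]); Y.append(o["tcp_rot"][2]%360-173.6)
print("t",round(o["time"],2),"Tz",np.round(T,3),"dial",np.round(Y,3),"F",np.round(o["wrist_force"],1),"g",round(o["grasp_force"],1),"op",round(o["opening"]*1e3,2))
E
python3 t.py
```

```text
dial deg -34.94926706923104 rad -0.6099797815169107
t 11.22 Tz [0.01  0.038 0.021] dial [-34.949 -34.946 -34.949] F [5.  5.4 3.3] g 45.7 op 13.72
```

Request:
send_rows(moves=[0,0,0,0,0,0,1,0,0,0,0,0,0.03,1], squeeze=20)

```text
time: 11.48
ee_pos: [0.5315, 0.1705, 0.1078]
tcp_rot: [179.9, -0.1, 138.9]
wrist_force: [5.4, 5.3, 3.7]
opening: 0.0131
grasp_force: 45.8
```

```bash
python3 t.py
```

```text
t 11.57 Tz [-0.036 -0.025  0.062] dial [-34.69  -34.673 -34.684] F [5.6 5.5 3.2] g 45.8 op 13.13
```

Request:
send_rows(moves=[0,0,0,0,0,0.03,1])

```text
time: 11.7
ee_pos: [0.5315, 0.1705, 0.1078]
tcp_rot: [179.9, -0.0, 139.2]
wrist_force: [4.1, 5.8, 3.5]
opening: 0.0132
grasp_force: 45.8
```

```bash
python3 t.py
```

```text
t 11.8 Tz [-0.029 -0.09  -0.022] dial [-34.433 -34.417 -34.432] F [4.5 5.5 3.3] g 45.8 op 13.42
```

Request:
send_rows(moves=[0,0,0,0,0,0.06,1,0,0,0,0,0,0.06,1])

```text
time: 12.05
ee_pos: [0.5314, 0.1704, 0.1078]
tcp_rot: [179.9, -0.0, 140.2]
wrist_force: [5.5, 5.6, 3.6]
opening: 0.0131
grasp_force: 45.8
```

```bash
python3 t.py
```

```text
t 12.15 Tz [-0.098 -0.069 -0.074] dial [-33.396 -33.37  -33.397] F [5.7 5.  3.7] g 45.8 op 13.34
```

Request:
send_rows(moves=[0,0,0,0,0,0.2,1,0,0,0,0,0,0.3,1,0,0,0,0,0,0.3,1,0,0,0,0,0,0.3,1,0,0,0,0,0,0.3,1,0,0,0,0,0,0.2,1,0,0,0,0,0,0.1,1])

```text
time: 13.02
ee_pos: [0.5313, 0.1703, 0.1077]
tcp_rot: [179.9, -0.0, 154.8]
wrist_force: [4.4, 4.3, 3.4]
opening: 0.0128
grasp_force: 45.9
```

```bash
python3 t.py
```

```text
t 13.12 Tz [-0.091  0.043  0.008] dial [-18.768 -18.735 -18.78 ] F [4.1 4.1 3.6] g 45.8 op 12.97
```

Grip force did not drop, so I'll release and regrip at 20 N here, before the drop-in range starts, for more compliance.

Request:
send_rows(moves=[0,0,0,0,0,0,0.3,0,0,0,0,0,0,0.3,0,0,0,0,0,0,0.3,0,0,0,0,0,0,1,0,0,0,0,0,0,1,0,0,0,0,0,0,1,0,0,0,0,0,0,1,0,0,0,0,0,0,1], squeeze=20)

```text
time: 14.12
ee_pos: [0.5314, 0.1702, 0.1073]
tcp_rot: [179.9, -0.0, 154.8]
wrist_force: [1.5, 4.0, -1.1]
opening: 0.0139
grasp_force: 26.1
```

```bash
python3 t.py
```

```text
t 14.22 Tz [-0.064 -0.081 -0.056] dial [-18.831 -18.831 -18.829] F [ 1.1  5.5 -1.4] g 26.1 op 13.43
```

Request:
send_rows(moves=[0,0,0,0,0,0.08,1,0,0,0,0,0,0.08,1,0,0,0,0,0,0.08,1,0,0,0,0,0,0.08,1])

```text
time: 14.72
ee_pos: [0.5314, 0.1702, 0.1073]
tcp_rot: [179.9, -0.0, 157.5]
wrist_force: [2.1, 5.6, -0.6]
opening: 0.0138
grasp_force: 26.1
```

```bash
python3 t.py
```

```text
t 14.82 Tz [-0.108 -0.09  -0.038] dial [-16.06  -16.025 -16.064] F [ 1.7  4.2 -0.1] g 26.1 op 13.36
```

Request:
send_rows(moves=[0,0,0,0,0,0.08,1,0,0,0,0,0,0.08,1])

```text
time: 15.08
ee_pos: [0.5314, 0.1702, 0.1073]
tcp_rot: [179.9, -0.0, 158.9]
wrist_force: [1.4, 4.1, -0.9]
opening: 0.0137
grasp_force: 26.1
```

```bash
python3 t.py
```

```text
t 15.18 Tz [-0.099 -0.042 -0.064] dial [-14.686 -14.652 -14.689] F [ 1.   4.5 -1.2] g 26.1 op 13.68
```

Request:
send_rows(moves=[0,0,0,0,0,0.08,1,0,0,0,0,0,0.08,1,0,0,0,0,0,0.08,1,0,0,0,0,0,0.08,1])

```text
time: 15.68
ee_pos: [0.5314, 0.1701, 0.1073]
tcp_rot: [179.9, -0.0, 161.7]
wrist_force: [2.1, 5.4, 0.5]
opening: 0.0139
grasp_force: 26.1
```

```bash
sed -i 's/range(3)/range(4)/' t.py; python3 t.py
```

```text
t 15.82 Tz [ 0.019 -0.025  0.044 -0.007] dial [-11.933 -11.896 -11.933 -11.947] F [ 1.7  5.6 -0.7] g 26.1 op 13.67
```

Request:
send_rows(moves=[0,0,0,0,0,0.06,1,0,0,0,0,0,0.06,1])

```text
time: 16.08
ee_pos: [0.5314, 0.1701, 0.1073]
tcp_rot: [179.9, 0.0, 162.7]
wrist_force: [2.0, 4.7, -1.4]
opening: 0.0141
grasp_force: 26.1
```

```bash
python3 t.py
```

```text
t 16.23 Tz [ 0.008 -0.026 -0.035  0.013] dial [-10.908 -10.876 -10.902 -10.913] F [ 1.6  5.1 -1.1] g 26.1 op 13.53
```

Request:
send_rows(moves=[0,0,0,0,0,0.06,1,0,0,0,0,0,0.06,1])

```text
time: 16.48
ee_pos: [0.5314, 0.1701, 0.1073]
tcp_rot: [179.9, 0.0, 163.7]
wrist_force: [1.7, 4.6, -0.0]
opening: 0.0138
grasp_force: 26.1
```

```bash
python3 t.py
```

```text
t 16.62 Tz [0.041 0.076 0.038 0.071] dial [-9.871 -9.845 -9.872 -9.878] F [ 1.5  4.8 -0.4] g 26.1 op 13.71
```

Request:
send_rows(moves=[0,0,0,0,0,0.06,1,0,0,0,0,0,0.06,1])

```text
time: 16.88
ee_pos: [0.5314, 0.1701, 0.1074]
tcp_rot: [179.9, 0.0, 164.8]
wrist_force: [1.2, 3.9, -0.7]
opening: 0.0136
grasp_force: 26.1
```

```bash
python3 t.py
```

```text
t 17.02 Tz [0.001 0.004 0.081 0.067] dial [-8.841 -8.817 -8.842 -8.85 ] F [ 1.1  4.8 -0.6] g 26.1 op 13.43
```

Request:
send_rows(moves=[0,0,0,0,0,0.06,1,0,0,0,0,0,0.06,1])

```text
time: 17.27
ee_pos: [0.5314, 0.17, 0.1073]
tcp_rot: [179.9, 0.0, 165.8]
wrist_force: [2.5, 4.4, -1.4]
opening: 0.0136
grasp_force: 26.1
```

```bash
python3 t.py
```

```text
t 17.43 Tz [-0.012 -0.036  0.044 -0.008] dial [-7.816 -7.791 -7.815 -7.827] F [ 1.5  3.4 -0.6] g 26.1 op 13.07
```

Request:
send_rows(moves=[0,0,0,0,0,0.06,1,0,0,0,0,0,0.06,1])

```text
time: 17.68
ee_pos: [0.5314, 0.17, 0.1073]
tcp_rot: [179.9, 0.0, 166.8]
wrist_force: [2.4, 4.5, -1.3]
opening: 0.0133
grasp_force: 26.1
```

```bash
python3 t.py
```

```text
t 17.82 Tz [-0.054 -0.042  0.048 -0.004] dial [-6.787 -6.757 -6.784 -6.795] F [ 1.9  4.6 -1.1] g 26.1 op 13.57
```

Request:
send_rows(moves=[0,0,0,0,0,0.06,1,0,0,0,0,0,0.06,1])

```text
time: 18.08
ee_pos: [0.5314, 0.17, 0.1073]
tcp_rot: [179.9, 0.0, 167.8]
wrist_force: [0.9, 5.6, -1.1]
opening: 0.0136
grasp_force: 26.1
```

```bash
python3 t.py
```

```text
t 18.23 Tz [-0.045 -0.017 -0.043 -0.01 ] dial [-5.756 -5.734 -5.76  -5.765] F [ 2.2  3.9 -0.2] g 26.1 op 14.21
```

Request:
send_rows(moves=[0,0,0,0,0,0.06,1,0,0,0,0,0,0.06,1])

```text
time: 18.48
ee_pos: [0.5314, 0.17, 0.1073]
tcp_rot: [179.9, 0.0, 168.9]
wrist_force: [2.2, 4.5, -0.4]
opening: 0.0138
grasp_force: 26.2
```

```bash
python3 t.py
```

```text
t 18.62 Tz [-0.198 -0.163 -0.091 -0.088] dial [-4.728 -4.705 -4.735 -4.741] F [ 1.2  4.5 -0.8] g 26.1 op 13.58
```

Request:
send_rows(moves=[0,0,0,0,0,0.03,1,0,0,0,0,0,0.02,1])

```text
time: 18.88
ee_pos: [0.5314, 0.17, 0.1073]
tcp_rot: [179.9, 0.0, 169.3]
wrist_force: [2.5, 4.7, -1.0]
opening: 0.0137
grasp_force: 26.2
```

```bash
python3 t.py
```

```text
t 19.02 Tz [-0.222 -0.105 -0.108 -0.229] dial [-4.318 -4.31  -4.32  -4.321] F [ 1.3  5.  -0.7] g 26.2 op 13.5
```

Request:
send_rows(moves=[0,0,0,0,0,0.03,1,0,0,0,0,0,0.02,1])

```text
time: 19.27
ee_pos: [0.5314, 0.17, 0.1073]
tcp_rot: [179.9, 0.0, 169.7]
wrist_force: [3.1, 4.7, -1.2]
opening: 0.0137
grasp_force: 26.3
```

```bash
python3 t.py
```

```text
t 19.43 Tz [-0.203 -0.218 -0.227 -0.182] dial [-3.892 -3.884 -3.894 -3.896] F [ 1.8  4.8 -1.3] g 26.2 op 13.34
```

Request:
send_rows(moves=[0,0,0,0,0,0.03,1,0,0,0,0,0,0.02,1])

```text
time: 19.68
ee_pos: [0.5314, 0.17, 0.1073]
tcp_rot: [179.9, 0.0, 170.1]
wrist_force: [2.0, 4.5, -2.3]
opening: 0.0135
grasp_force: 26.4
```

```bash
python3 t.py
```

```text
t 19.82 Tz [-0.283 -0.277 -0.246 -0.192] dial [-3.464 -3.459 -3.468 -3.47 ] F [ 2.5  4.  -0.9] g 26.3 op 13.62
```

The torque rose steadily to about 0.25 N m at roughly -3.5°, so the bolt is in. Next I'll relax the torque, release, rise, and go to the lid grip, which should be at (0.4886, 0.0133) with tool yaw 83.6°.

Request:
send_rows(moves=[0,0,0,0,0,-0.06,1,0,0,0,0,0,-0.06,1,0,0,0,0,0,0,0,0,0,0,0,0,0,0,0,0,0,0,0,0,0,0,0,0,0,0,0,0,0,0,0.5,0,0,0,0,0,0,1,0,0,0,0])

```text
time: 20.82
ee_pos: [0.5307, 0.1692, 0.1451]
tcp_rot: [-180.0, -0.1, 169.1]
wrist_force: [1.3, 1.2, -0.2]
opening: 0.0428
grasp_force: 0.0
```

Request:
send_rows(moves=[0,0,1,0,0,0,0,-0.14,-0.52,0.5,0,0,-0.84,0,-0.14,-0.52,0,0,0,-0.84,0,-0.14,-0.52,0,0,0,-0.84,0,-0.14,-0.52,0,0,0,-0.84,0,-0.14,-0.52,0,0,0,-0.84,0,-0.14,-0.52,0,0,0,-0.84,0,-0.14,-0.52,0,0,0,-0.84,0])

```text
time: 21.82
ee_pos: [0.5067, 0.0779, 0.1833]
tcp_rot: [179.9, 0.0, 118.3]
wrist_force: [-0.0, 0.6, 0.2]
opening: 0.0433
grasp_force: 0.0
```

Request:
send_rows(moves=[-0.14,-0.52,0,0,0,-0.84,0,-0.14,-0.52,0,0,0,-0.84,0,-0.14,-0.52,0,0,0,-0.84,0,-0.14,-0.52,0,0,0,-0.84,0,-0.14,-0.52,0,0,0,-0.7,0,0,0,0,0,0,0,0,0,0,0,0,0,0,0])

```text
time: 22.7
ee_pos: [0.4894, 0.0136, 0.1828]
tcp_rot: [180.0, -0.0, 83.8]
wrist_force: [-0.2, -0.2, -0.7]
opening: 0.043
grasp_force: 0.0
```

```bash
python3 s.py; python3 - <<'E'
from h import *
c=bot.camera("wrist"); cv2.imwrite("pics/w5.png",c["color"][:,:,::-1])
for q,z in (("lid_grip",.112),("dial_grip",.123)):
  r=bot.landmark_of("wrist",q)[0]; print(q,r["p"],r["pixel"],onz(c,r["pixel"],z))
E
```

```text
{'time': 22.7, 'ee_pos': array([0.4894, 0.0136, 0.1828]), 'tcp_rot': array([179.9648,  -0.0127,  83.7882]), 'opening': 0.04304735966557035, 'grasp_force': 0.0, 'wrist_force': array([-0.2236, -0.1764, -0.6732]), 'torque': array([ 0.0532, -0.0406,  0.012 ])}
dial deg -89.81181798409554 rad -1.5675119310243235
lid_grip 0.8 [281.8, 226.3] [0.48862545 0.01197666 0.112     ]Traceback (most recent call last):
  File "<stdin>", line 4, in <module>
IndexError: list index out of range
```

View pics/w5.png

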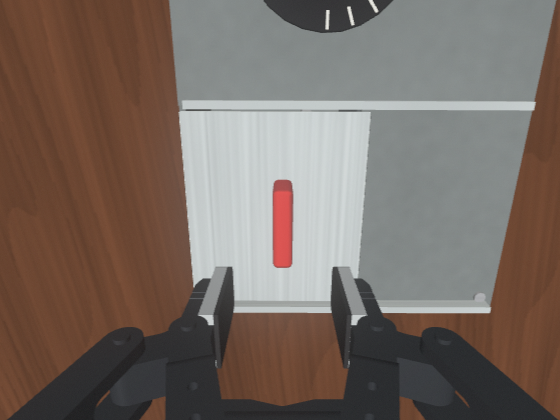

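The red grip stands upright at (283,225), centred between the fingers and square to them. The measured position (0.4886, 0.012) agrees with the computed one. Lowering and gripping.

Request:
send_rows(moves=[0,0,-0.7,0,0,0,0,0,0,-0.8,0,0,0,0,0,0,-0.8,0,0,0,0,0,0,-0.5,0,0,0,0,0,0,-0.3,0,0,0,0,0,0,-0.15,0,0,0,0,0,0,0,0,0,0,0.3,0,0,0,0,0,0,1], squeeze=30)

```text
time: 23.85
ee_pos: [0.4895, 0.0134, 0.1015]
tcp_rot: [180.0, -0.0, 83.7]
wrist_force: [0.3, 0.3, -0.1]
opening: 0.0125
grasp_force: 0.0
```

Request:
send_rows(moves=[0,0,0,0,0,0,1,0,0,0,0,0,0,1,0,0,0,0,0,0,1,0,0,0,0,0,0,1])

```text
time: 24.35
ee_pos: [0.4895, 0.0133, 0.1016]
tcp_rot: [179.9, -0.0, 83.7]
wrist_force: [0.1, 0.2, 5.6]
opening: 0.0111
grasp_force: 34.8
```

Request:
send_rows(moves=[0.1,-0.011,0,0,0,0,1,0.1,-0.011,0,0,0,0,1,0.1,-0.011,0,0,0,0,1,0,0,0,0,0,0,1])

```text
time: 24.85
ee_pos: [0.4969, 0.0125, 0.1016]
tcp_rot: [180.0, -0.0, 83.7]
wrist_force: [-0.6, -0.7, 6.3]
opening: 0.0112
grasp_force: 34.9
```

```bash
python3 s.py
```

```text
{'time': 24.85, 'ee_pos': array([0.4969, 0.0125, 0.1016]), 'tcp_rot': array([179.9565,  -0.0068,  83.6607]), 'opening': 0.011194161908484088, 'grasp_force': 34.90472853183746, 'wrist_force': array([-0.5761, -0.6569,  6.2631]), 'torque': array([-0.0119,  0.1921, -0.0359])}
dial deg -89.93932739234756 rad -1.5697373900255909
```

The lid moved 7.4 mm, more than the 3 mm of play, with hardly any force, so it is unlocked. Sliding it open.

Request:
send_rows(moves=[0.3,-0.034,0,0,0,0,1,0.4,-0.045,0,0,0,0,1,0.5,-0.056,0,0,0,0,1,0.5,-0.056,0,0,0,0,1,0.5,-0.056,0,0,0,0,1,0.4,-0.045,0,0,0,0,1,0.3,-0.034,0,0,0,0,1,0.2,-0.022,0,0,0,0,1])

```text
time: 25.85
ee_pos: [0.5744, 0.0038, 0.1017]
tcp_rot: [180.0, -0.0, 83.7]
wrist_force: [-2.9, -0.1, 7.3]
opening: 0.0111
grasp_force: 35.1
```

Request:
send_rows(moves=[0.1,-0.011,0,0,0,0,1,0.1,-0.011,0,0,0,0,1,0.08,-0.009,0,0,0,0,1,0,0,0,0,0,0,1])

```text
time: 26.35
ee_pos: [0.5814, 0.003, 0.1017]
tcp_rot: [180.0, -0.0, 83.7]
wrist_force: [-1.3, 0.3, 6.6]
opening: 0.0114
grasp_force: 34.9
```

```bash
python3 s.py
```

```text
{'time': 26.35, 'ee_pos': array([0.5814, 0.003 , 0.1017]), 'tcp_rot': array([179.9605,  -0.0055,  83.6629]), 'opening': 0.011381859722077104, 'grasp_force': 34.91280734539032, 'wrist_force': array([-1.253 ,  0.2813,  6.5591]), 'torque': array([-0.0264,  0.2842, -0.015 ])}
dial deg -89.93707638772936 rad -1.5696981025835257
```

Travel is 92.5 mm so far. I'll creep on until it meets the end stop.

Request:
send_rows(moves=[0.05,-0.006,0,0,0,0,1,0.05,-0.006,0,0,0,0,1,0,0,0,0,0,0,1])

```text
time: 26.72
ee_pos: [0.5837, 0.0028, 0.1016]
tcp_rot: [180.0, -0.0, 83.7]
wrist_force: [-1.2, -0.1, 6.4]
opening: 0.0109
grasp_force: 34.9
```

Request:
send_rows(moves=[0.04,-0.004,0,0,0,0,1,0,0,0,0,0,0,1])

```text
time: 26.98
ee_pos: [0.584, 0.0027, 0.1016]
tcp_rot: [-179.9, -0.0, 83.7]
wrist_force: [-5.2, 0.3, 8.3]
opening: 0.0115
grasp_force: 35.2
```

Request:
send_rows(moves=[0.04,-0.004,0,0,0,0,1,0,0,0,0,0,0,1])

```text
time: 27.22
ee_pos: [0.5841, 0.0027, 0.1016]
tcp_rot: [-179.8, -0.0, 83.7]
wrist_force: [-11.5, 0.5, 11.9]
opening: 0.0112
grasp_force: 35.6
```

It has reached the end stop: force is rising with no motion. I'll ease off slightly, release, rise straight up and retreat.

Request:
send_rows(moves=[-0.05,0.005,0,0,0,0,1,0,0,0,0,0,0,0,0,0,0,0,0,0,0,0,0,0,0,0,0,0,0,0,0,0,0,0,0,0,0,0.6,0,0,0,0,0,0,1,0,0,0,0,0,0,1,0,0,0,0])

```text
time: 28.22
ee_pos: [0.5845, 0.0027, 0.1679]
tcp_rot: [180.0, -0.0, 83.7]
wrist_force: [-0.4, -0.2, 0.6]
opening: 0.0424
grasp_force: 0.0
```

Request:
send_rows(moves=[0,0,1,0,0,0,0,0,0,1,0,0,0,0,-0.8,0,0.8,0,0,0,0,-1,0,0.5,0,0,0,0,-1,0,0,0,0,0,0,-1,0,0,0,0,0,0,-0.5,0,0,0,0,0,0,0,0,0,0,0,0,0])

```text
time: 29.22
ee_pos: [0.4769, 0.0027, 0.2495]
tcp_rot: [179.9, -0.0, 83.7]
wrist_force: [0.8, -0.2, 0.3]
opening: 0.0424
grasp_force: 0.0
```

```bash
python3 - <<'E'
from h import *
np.set_printoptions(precision=4,suppress=True)
for n in ("wrist","scene"):
  c=bot.camera(n); 
  for q,z in (("lid_grip",.112),("dial_grip",.123)):
    for r in bot.landmark_of(n,q)[:1]: print(n,q,round(r["p"],2),onz(c,r["pixel"],z))
  cv2.imwrite(f"pics/{n}6.png",c["color"][:,:,::-1])
o=bot.get_obs(); print(o["time"],o["ee_pos"],o["wrist_force"])
E
```

```text
wrist lid_grip 0.61 [0.5823 0.0039 0.112 ]
scene lid_grip 0.79 [0.5765 0.0062 0.112 ]
scene dial_grip 0.85 [0.5368 0.1667 0.123 ]
29.525 [0.4773 0.0027 0.2482] [0.0615 0.2541 0.0013]
```

View pics/wrist6.png

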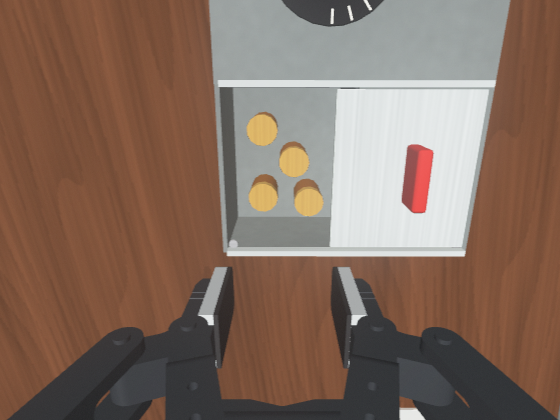

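The lid is fully open. Its red grip is at (418,180), the jars inside show at about (285,165), and the robot is clear of everything.

```bash
python3 -c "
from workcell import bot
print(bot.job_done())"
```

```text
the job is handed in; nothing more can be done
None
```

The safe is open and the job is handed in: the dial went left to red, right to blue, then slowly left until the bolt stopped it just short of zero (about 0.25 N m), and the lid is slid to its end stop with the arm clear.

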